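# Walk the valve block round to the stop bar

## Task

Turn the heavy valve block round where it stands, pushing opposite corners in turn with the fingertips, until one of its long sides (either one) faces the stop bar, its middle still within about 5 cm of where it began; no corner may run into the bar while the block is still askew. Then push it home so that this long side lies flat against the bar, midway between the two strap clamps. Do not lift or tip the block, and leave the loose parts around it where they are.

Things in the scene. Friction and masses are not known exactly. Their poses are not given: they have to be found in the camera images.
- valve_block: Machined stainless block, 160 mm long (own y), 100 wide (own x), 56 high, sides upright from 4 mm above the bench; three round bowls in its top, same both ways round, too wide to grip. Origin: centre of its underside, z up. Stands on four pads, each 78 mm from that point, under its corners. About 4.2 kg, friction on bench about 0.3 (8 to 17 N to push it through its middle); stops with the push.
- stop_bar: Low steel bar fixed to the bench beyond the block, 340 mm long (own y), 22 high, 25 deep. Origin: foot of its working face, half-way along; that face looks along own -x, to the block and robot. At each end, 155 mm from the middle, a strap clamp, its strap parked outward (139 to 225 mm from the middle), 66 mm high, up to 2 mm in front of the face.
- pipe_clamp: Bystander, loose: hinged pipe clamp ring with a wing nut, lying flat, about 66 mm across and 18 mm high, its nut lug reaching 57 mm along its own +x; origin at the centre of the ring's underside.
- gauge: Bystander, loose: round pressure gauge lying face up, 62 mm across, 28 mm high, brass stem reaching 58 mm along its own -y; origin at the centre of its underside.
- pipe_spool: Bystander, loose: short straight pipe piece standing on end, flanges 50 mm across, 60 mm high; origin at the centre of its underside.
- elbow: Bystander, loose: bent pipe piece lying flat, about 90 mm by 90 mm over all and 50 mm high; origin near the middle of its underside.
- gasket: Bystander, loose: white sealing ring lying flat, 52 mm across, 6 mm high; origin at the centre of its underside.
- wrench: Bystander, loose: open-ended wrench lying flat, 170 mm long along its own x; origin near its middle.
- bonnet: Bystander, loose: valve bonnet with a black round knob on top, standing, 58 mm across, 53 mm high; origin at the centre of its underside.
Mind the look-alikes: they are no part of the job. Leave any orange or red look-alike of the valve_block alone.

How it is judged:
By the outcome, as a careful person would: the job done as asked, in the order asked, and still so for the second after the job is handed in, with the robot touching nothing.
It also fails if it takes over 72 s, if anything falls off the work surface, if the arm or the gripper's body presses on something with over 40 N, if the wrist force passes 120 N, or if a joint passes its speed limit or range.

## Robot

A 6-joint arm with a two-finger parallel gripper is mounted at the origin on the work surface. World frame = base frame: x ahead of the robot, y to its left, z up, the work surface at z = 0. Lengths are in m, angles in rad, forces in N, time in s.
With the tool pointing down it reaches from about 0.375 to 0.9 m from the base axis. Payload 3.1 kg.
Tool frame: the origin (TCP) lies on the centre line of the jaws, within the pads' length; the fingertips stand 19 mm ahead of it and the grasp point (between the pads) is the TCP; z points along the fingers, y is the direction in which the jaws open and shut (so a half turn about z gives the same grasp; the last joint's range is limited). The gripper opens to 85 mm and grips with 20 to 120 N. Pads are 22 mm wide; open, the fingers measure 114 mm over their backs; the gripper's body (76 mm by 85 mm) begins 54 mm behind the grasp point. The pads swing forward as they close: fully open they stand 13 mm farther back than shut.
Start: joints at [-1.476, 0.527, 1.433, -0, 1.181, -0.178], TCP at [0.169, -0.602, 0.25] pointing down, gripper open.
Joint ranges: [-3.08, 3.08], [-0.75, 2.2], [0.22, 2.44], [-1.43, 4.57], [0, 2.65], [-2.85, 2.85]. Speed limits (rad/s): [2.79, 2.79, 3.14, 3.14, 3.14, 3.14].

## Interface

Orientations are given as a unit quaternion [x, y, z, w].
In Python, from station import manip, imaging, workorder gives the robot as it stands.
- The arm moves only by the shell command python3 -m creep 'ROWS' [FORCE]. ROWS is a JSON object of lists of equal length, an entry for each row: "claw": the finger opening in cm, from 0 to 8.54; "dp": the shift along the tool's x, y, z in cm, a list of three; "roll": the turn about the tool's z in rad. In form: {"claw": [claw, ...], "dp": [[dx, dy, dz], ...], "roll": [roll, ...]}. A call has 1 to 12 rows; each row is the pose to reach, as a shift and turn from the pose commanded when the call began, along the tool's axes at that moment; what a row does not reach only later rows make up. A row lasts 1/10 s, in which the tool goes at most 50 mm and 8.59 degrees, less where a joint would pass 70% of its speed; a pose out of reach is approached as far as the arm can. A call with a gripper value outside its range is refused whole. The fingers move at their own pace and stop on an object; FORCE is the grip in N (left out, the last holds). Time passes only in rows, so rows that repeat a pose let the fingers close. It gives the time, the measured TCP pose, the force and the opening at its end, in the units of the state.
- manip.sense(): the state, without advancing time (a new reading comes with each control period).
- imaging.snapshot(name): name is "scene" or "top"; returns a dict with "image" (384x512x3 uint8, red, green, blue), "z_map" (384x512 float32, m along the optical axis (not along the pixel's ray), 0 where there is no reading), "vfov" (degrees; the focal length in pixels is half the picture's height over the tangent of half this angle, whatever the lens; pixels are square), "cx", "cy" (the principal point, pixels), "R" (3x3) and "t" (3): a world point X has camera coordinates R X + t. Camera axes: x right, y down, z forward; pixel columns grow to the right and rows downward; lengths in m; the calibration is good to about 2 mm. A picture is of the moment at which its call begins.
- workorder.sign_off(): hands the job in, once; it reports no verdict.
The state is a dict: "t": time; "q": joint angles; "qd": joint speeds; "tau": joint torques, N m; "tcp_pos": TCP position; "tool_rot": TCP orientation; "force": force on the tool from outside, world axes, zero at the start; "ft_torque": the same for the moment, N m; "finger_gap": opening from 0.0 (shut) to 1.0 (fully open).
Only numpy, scipy, OpenCV 4.12 (cv2) and the standard library are available. Lean on these libraries where they do the work, as an engineer would, in place of code of your own. Each camera call takes 0.05 s, during which the arm holds its last target.

## Working session

There is one attempt and no reset: what is moved stays moved. The work goes in short steps, Python scripts to look and compute and a shell command to move; the robot and the scene stay as the last step left them, time stands still between calls to the robot, and variables do not carry over. Pictures are saved under pics/ and viewed, and the job is handed in when it is done.

```bash
ls; mkdir -p pics
python3 - <<'E'
from station import manip, imaging
import cv2,numpy as np
for n in("scene","top"):
    s=imaging.snapshot(n); cv2.imwrite(f"pics/{n}0.png",s["image"][:,:,::-1]); np.savez(f"{n}0.npz",**s)
    print(n,s["vfov"],s["cx"],s["cy"],s["R"].tolist(),s["t"].tolist())
st=manip.sense();print({k:np.round(v,3).tolist() for k,v in st.items()})
E
```

```text
pics
scene 45.09018386861816 254.8565994877096 189.69000860131217 [[-0.4474256608283877, 0.8943208411376453, -0.0007149399520049933], [0.47189766739084804, 0.23540956617643014, -0.8496440005459353], [-0.7596860335318514, -0.3804899069088158, -0.5273561995436893]] [0.20907103786866085, -0.1854826846455565, 1.8259194201969928]
top 42.1850653769482 260.35223379340607 192.32114874327985 [[-0.02843423411996839, -0.9991820436978461, 0.028753049956589484], [-0.9993452512199096, 0.027771527805136254, -0.02319075478687192], [0.02237326963649041, -0.0293936352832352, -0.9993174925971271]] [-0.006738480629735311, 0.45890533250456433, 1.2862164498081352]
{'t': 0.1, 'q': [-1.476, 0.528, 1.434, -0.0, 1.181, -0.178], 'qd': [0.0, -0.002, -0.002, 0.002, 0.0, -0.001], 'tau': [-0.0, -44.331, -17.859, -0.0, 0.004, -0.0], 'tcp_pos': [0.169, -0.601, 0.249], 'tool_rot': [0.991, 0.136, 0.0, -0.001], 'force': [0.741, -0.239, 0.071], 'ft_torque': [-0.0, -0.007, -0.021], 'finger_gap': 0.997}
```

View pics/scene0.png

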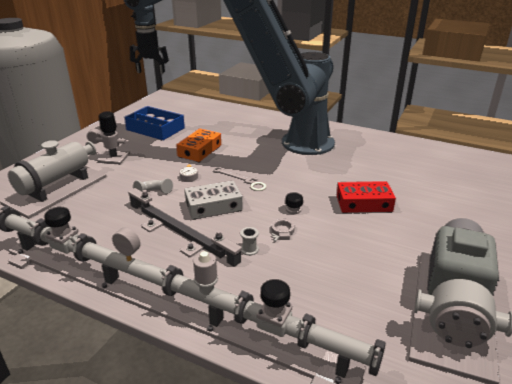

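View pics/top0.png

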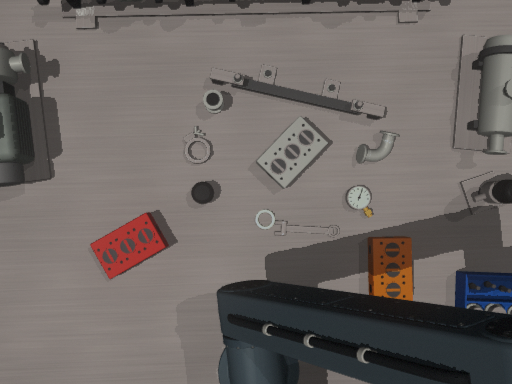

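The top view shows the grey block at about (293,152), askew. The bar runs from (215,75) to (385,110). Around the block are the spool (213,100), clamp (197,148), bonnet (203,192), gasket (265,219), wrench (308,230), gauge (360,197) and elbow (378,148). Next I'll measure their poses.

```bash
cat > h.py <<'E'
import numpy as np,cv2
def cloud(s):
    im=s["image"];z=s["z_map"].astype(float);H,W=z.shape
    f=H/2/np.tan(np.radians(float(s["vfov"]))/2)
    u,v=np.meshgrid(np.arange(W),np.arange(H))
    P=np.stack([(u-s["cx"])/f*z,(v-s["cy"])/f*z,z],-1)-s["t"]
    X=P@np.array(s["R"]); X[z==0]=np.nan
    return X
def block(s,c=(0.56,-.05),lo=.045,hi=.075,rad=.12):
    """block pose: top-face points -> minAreaRect"""
    X=cloud(s);d=np.hypot(X[...,0]-c[0],X[...,1]-c[1])
    m=(X[...,2]>lo)&(X[...,2]<hi)&(d<rad)
    n,l,st,ce=cv2.connectedComponentsWithStats(m.astype(np.uint8))
    k=1+np.argmax(st[1:,4]); p=X[l==k]
    r=cv2.minAreaRect((p[:,:2]*1000).astype(np.float32))
    b=cv2.boxPoints(r)
    e=[b[1]-b[0],b[2]-b[1]];i=int(np.linalg.norm(e[1])>np.linalg.norm(e[0]))
    return np.array(r[0]),np.array(r[1]),np.degrees(np.arctan2(e[i][1],e[i][0]))%180,b,np.median(p[:,2]),m.sum()
E
python3 - <<'E'
from h import *
s=dict(np.load("top0.npz"));X=cloud(s)
print("bench z",np.nanmedian(X[150:330,50:260,2]))
for v in [(152,293)]: print(X[v])
c=X[152,293,:2]; print("block",block(s,c))
m=(X[...,2]>.010)
n,l,st,ce=cv2.connectedComponentsWithStats(m.astype(np.uint8))
for k in range(1,n):
    if 25<st[k,4]<4000:
        p=X[l==k]; r=cv2.minAreaRect((p[:,:2]*1000).astype(np.float32))
        print(st[k],np.round(np.nanmedian(p,0),3),"zmax",round(np.nanmax(p[:,2]),3),np.round(cv2.boxPoints(r)).tolist())
# bar
mm=(X[...,2]>.014)&(X[...,2]<.03); print([ (u,[ (v,*np.round(X[v,u],3)) for v in range(60,125) if mm[v,u]][:1],[ (v,*np.round(X[v,u],3)) for v in range(60,125) if mm[v,u]][-1:]) for u in range(245,355,10)])
E
```

```text
bench z 4.361946065935603e-05
[ 0.5562285  -0.10292129  0.05399913]
block (array([ 557.19470215, -100.27764893]), array([100.02576447, 160.17062378]), np.float32(134.30421), array([[ 465.4664  ,  -77.897675],
       [ 577.34045 , -192.5224  ],
       [ 648.923   , -122.65762 ],
       [ 537.04895 ,   -8.032898]], dtype=float32), np.float64(0.056053511426192436), np.int64(2538))
[37  0 13  5 55] [0.932 0.493 0.087] zmax 0.102 [[923.0, 497.0], [941.0, 483.0], [948.0, 492.0], [930.0, 506.0]]
[263  67  14  10  60] [ 0.768 -0.048  0.014] zmax 0.025 [[756.0, -36.0], [764.0, -74.0], [784.0, -69.0], [776.0, -32.0]]
[ 210   68  175   52 2086] [ 0.707 -0.118  0.024] zmax 0.082 [[639.0, -333.0], [678.0, -343.0], [787.0, 92.0], [747.0, 102.0]]
[325  82  12  12  50] [ 0.726 -0.21   0.014] zmax 0.026 [[712.0, -198.0], [724.0, -231.0], [746.0, -223.0], [734.0, -190.0]]
[203  90  20  22 331] [0.692 0.094 0.06 ] zmax 0.067 [[668.0, 118.0], [669.0, 70.0], [716.0, 71.0], [715.0, 118.0]]
[ 256  116   72   73 2577] [ 0.556 -0.099  0.056] zmax 0.064 [[465.0, -78.0], [578.0, -192.0], [650.0, -122.0], [537.
[... 1946 characters left out ...]
), (305, [(92, np.float64(0.714), np.float64(-0.142), np.float64(0.021))], [(102, np.float64(0.689), np.float64(-0.142), np.float64(0.016))]), (315, [(94, np.float64(0.709), np.float64(-0.168), np.float64(0.019))], [(104, np.float64(0.683), np.float64(-0.167), np.float64(0.018))]), (325, [(97, np.float64(0.7), np.float64(-0.193), np.float64(0.02))], [(106, np.float64(0.676), np.float64(-0.192), np.float64(0.022))]), (335, [(99, np.float64(0.694), np.float64(-0.219), np.float64(0.023))], [(109, np.float64(0.669), np.float64(-0.219), np.float64(0.015))]), (345, [(101, np.float64(0.688), np.float64(-0.245), np.float64(0.023))], [(111, np.float64(0.663), np.float64(-0.245), np.float64(0.016))])]
```

```bash
cat >> h.py <<'E'
def tool():
    from station import manip
    s=manip.sense();q=s["tool_rot"]
    from scipy.spatial.transform import Rotation as R
    return s,np.array(s["tcp_pos"]),R.from_quat(q).as_matrix()
def rel(target):
    s,p,R=tool()
    return (R.T@(np.array(target)-p)*100).round(2)
BX=np.array([np.cos(np.radians(-14.1)),np.sin(np.radians(-14.1))]);BY=np.array([-BX[1],BX[0]])
E
python3 - <<'E'
from h import *
s=dict(np.load("top0.npz"));X=cloud(s)
# bar face: points of bar top, near edge fit
mm=(X[...,2]>.017)&(X[...,2]<.026)
pts=[]
for u in range(243,356):
    v=[v for v in range(72,125) if mm[v,u]]
    # contiguous from bottom
    pts.append(X[max(v),u]); 
pts=np.array(pts);pf=np.polyfit(pts[:,1],pts[:,0],1);print(pf,np.degrees(np.arctan(pf[0])),np.std(pts[:,0]-np.polyval(pf,pts[:,1])))
g=(X[...,2]>.010);n,l,st,ce=cv2.connectedComponentsWithStats(g.astype(np.uint8));k=l[97,285]
p=X[(l==k)][:,:2]; th=np.arctan(pf[0]);ey=np.array([np.sin(th),np.cos(th)]);ex=np.array([ey[1],-ey[0]])
a=p@ey;print("along",a.min(),a.max(),"mid",(a.min()+a.max())/2,"block mid",np.array([.5572,-.1003])@ey, "face", np.array([np.polyval(pf,0),0])@ex)
print(np.sort(a)[[5,-5]])
h=X[...,2][l==k]; hi=h>.055; A=a[hi]; print("straps inner", A[A<a.mean()].max(), A[A>a.mean()].min())
for v,u in((219,265),(230,283),(230,308)):print(X[v,u])
E
python3 -m creep '{"claw":[0,0,0,0,0,0,0,0,0,0,0,0],"dp":[[3,-3,0],[6,-6,0],[10,-10,0],[14,-14,0],[18,-18,0],[22,-22,0],[26,-26,0],[30,-30,0],[34,-34,0],[37,-37,0],[39,-39,0],[40.2,-39.7,0]],"roll":[0.04,0.08,0.12,0.16,0.2,0.25,0.3,0.35,0.4,0.45,0.49,0.518]}' 40
```

```text
[0.25060602 0.72537147] 14.068918565839832 0.001133585792488425
along -0.16786715349671483 0.28074680108230055 mid 0.05643982379279286 block mid 0.038157701190407 face 0.7036132515901332
[-0.1661745   0.27957485]
straps inner -0.0836234923605939 0.19639187960178964
[ 0.38884535 -0.02995923 -0.00106903]
[ 0.35937391 -0.07535178  0.00881149]
[ 0.35712949 -0.14086063  0.0034406 ]
t: 1.3
tcp_pos: [0.4489, -0.1074, 0.2501]
tool_rot: [0.993, -0.121, -0.001, -0.001]
force: [-0.2, -0.8, -0.6]
finger_gap: -0.001
```

Run:
```python
from h import *
from station import imaging
s=imaging.snapshot("scene");X=cloud(s);cv2.imwrite("pics/s1.png",s["image"][:,:,::-1])
d=np.hypot(X[...,0]-.449,X[...,1]+.1074);m=(d<.06)&(X[...,2]>.12)&(X[...,2]<.32)
p=X[m];
for z in np.arange(.20,.32,.006):
    q=p[(p[:,2]>=z)&(p[:,2]<z+.006)]
    if len(q): print(round(z,3),len(q),q.min(0).round(3),q.max(0).round(3))
print(rel([.449,-.111,.035]))
```

```text
0.23 9 [ 0.442 -0.117  0.232] [ 0.464 -0.1    0.236]
0.236 10 [ 0.451 -0.116  0.236] [ 0.461 -0.099  0.241]
0.242 19 [ 0.445 -0.121  0.243] [ 0.463 -0.094  0.248]
0.248 17 [ 0.447 -0.114  0.248] [ 0.462 -0.093  0.254]
0.254 17 [ 0.452 -0.117  0.254] [ 0.463 -0.09   0.26 ]
0.26 18 [ 0.448 -0.117  0.26 ] [ 0.464 -0.092  0.266]
0.266 14 [ 0.454 -0.122  0.266] [ 0.463 -0.092  0.271]
0.272 15 [ 0.451 -0.137  0.272] [ 0.468 -0.093  0.278]
0.278 42 [ 0.437 -0.145  0.278] [ 0.47  -0.074  0.284]
0.284 39 [ 0.443 -0.146  0.284] [ 0.471 -0.07   0.29 ]
0.29 42 [ 0.433 -0.153  0.29 ] [ 0.474 -0.064  0.296]
0.296 58 [ 0.436 -0.154  0.296] [ 0.475 -0.061  0.302]
0.302 48 [ 0.442 -0.164  0.302] [ 0.475 -0.055  0.308]
0.308 54 [ 0.434 -0.167  0.308] [ 0.476 -0.052  0.314]
0.314 59 [ 0.44  -0.165  0.314] [ 0.48  -0.051  0.32 ]
[-0.11  0.65 21.53]
```

View pics/s1.png

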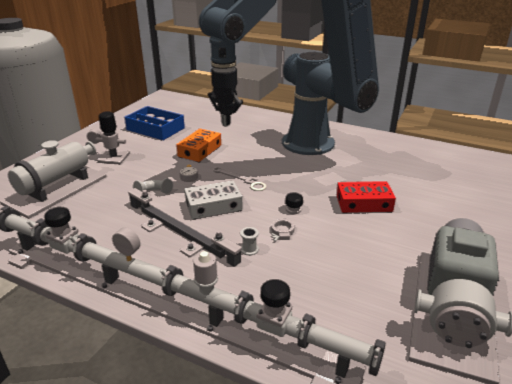

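```bash
python3 -m creep '{"claw":[0,0,0,0,0,0,0,0],"dp":[[0,0.3,2],[0,0.6,5],[0,0.6,9],[0,0.6,13],[0,0.6,17],[0,0.6,20],[0,0.6,21.2],[0,0.6,21.2]],"roll":[0,0,0,0,0,0,0,0]}'
python3 -m creep '{"claw":[0,0,0,0,0,0,0,0,0,0,0,0],"dp":[[0.3,-0.33,0],[0.7,-0.77,0],[1.05,-1.15,0],[1.35,-1.5,0],[1.65,-1.83,0],[1.95,-2.15,0],[2.25,-2.5,0],[2.55,-2.83,0],[2.85,-3.15,0],[3.15,-3.5,0],[3.4,-3.77,0],[3.4,-3.77,0]],"roll":[0,0,0,0,0,0,0,0,0,0,0,0]}'
cat > look.py <<'E'
from h import *
from station import imaging
import sys
s=imaging.snapshot("top");cv2.imwrite(f"pics/{sys.argv[1]}.png",s["image"][:,:,::-1])
c=[float(v)/1000 for v in sys.argv[2:4]]
X=cloud(s)
ctr,sz,ang,b,zm,n=block(s,c)
th=np.radians(14.07);ey=np.array([np.sin(th),np.cos(th)]);ex=np.array([ey[1],-ey[0]])
print("ctr",ctr.round(1),"size",sz.round(1),"ang",round(float(ang),1),"err to bar",round(float(ang)-75.93,1),"moved",(ctr-[557.2,-100.3]).round(1),"along off",round(float(ctr@ey-56.4),1),"dist face",round(float(703-ctr@ex),1),"corner max",(b@ex).max().round(1))
print("corners",b.round().tolist()); st,p,R=tool(); print("t",st["t"],"tcp",p.round(4),"F",np.round(st["force"],1),"th",np.degrees(np.arctan2(R[1,0],R[0,0])).round(1))
E
python3 look.py t1 560 -95
```

```text
t: 2.15
tcp_pos: [0.4464, -0.1164, 0.037]
tool_rot: [0.993, -0.122, -0.002, -0.001]
force: [0.3, -0.2, 0.3]
finger_gap: -0.002
t: 3.35
tcp_pos: [0.4831, -0.0862, 0.038]
tool_rot: [0.993, -0.121, -0.007, -0.001]
force: [-9.5, -2.7, 4.3]
finger_gap: -0.001
ctr [570.5 -93. ] size [ 99.7 161.1] ang 127.1 err to bar 51.2 moved [13.3  7.3] along off -7.9 dist face 127.1 corner max 670.0
corners [[482.0, -59.0], [579.0, -187.0], [659.0, -127.0], [562.0, 1.0]]
t 3.4 tcp [ 0.4832 -0.0863  0.038 ] F [-10.1  -2.4   3.7] th -13.9
```

```bash
python3 -c "
from h import *
print(rel([.677,-.102,.037]))"
```

```text
[19.19 -3.12 -0.17]
```

View pics/t1.png

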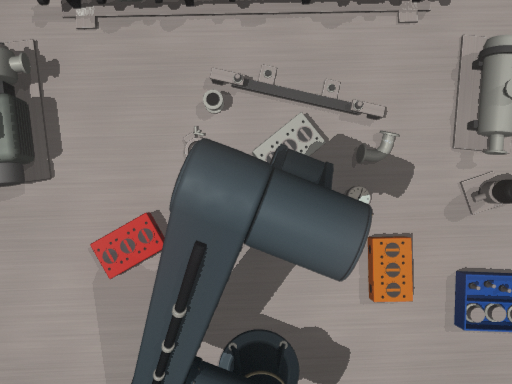

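```bash
cat > look.py <<'E'
from h import *
from station import imaging
import sys
c=np.array([float(v)/1000 for v in sys.argv[2:4]])
st,p,R=tool()
th=np.radians(14.07);ey=np.array([np.sin(th),np.cos(th)]);ex=np.array([ey[1],-ey[0]])
for n in ("scene","top"):
    s=imaging.snapshot(n);cv2.imwrite(f"pics/{sys.argv[1]}{n[0]}.png",s["image"][:,:,::-1])
    X=cloud(s); m=(X[...,2]>.050)&(X[...,2]<.061)&(np.hypot(X[...,0]-c[0],X[...,1]-c[1])<.13)
    if p[2]<.1:
        l=(X-p)@R; m&=~((abs(l[...,0])<.02)&(abs(l[...,1])<.03 if st["finger_gap"]<.3 else abs(l[...,1])<.075))
    k,lab,stt,_=cv2.connectedComponentsWithStats(m.astype(np.uint8),connectivity=8)
    m=np.isin(lab,[i for i in range(1,k) if stt[i,4]>60])
    if m.sum()<300: print(n,"few",m.sum());continue
    r=cv2.minAreaRect((X[m][:,:2]*1000).astype(np.float32));b=cv2.boxPoints(r)
    e=[b[1]-b[0],b[2]-b[1]];i=int(np.linalg.norm(e[1])>np.linalg.norm(e[0]));ang=np.degrees(np.arctan2(e[i][1],e[i][0]))%180
    ctr=np.array(r[0])
    print(n,m.sum(),"ctr",ctr.round(1),"size",np.round(r[1],1),"ang",round(float(ang),1),"err",round(float(ang)-75.93,1),"moved",(ctr-[557.2,-100.3]).round(1),"along",round(float(ctr@ey-56.4),1),"dist",round(float(703-ctr@ex),1),"cornerGap",(703-(b@ex).max()).round(1))
    print(" corners",b.round().tolist())
print("t",st["t"],"tcp",p.round(4),"F",np.round(st["force"],1),"th",np.degrees(np.arctan2(R[1,0],R[0,0])).round(1))
E
python3 look.py t2 570 -95
```

```text
scene 979 ctr [571.5 -91.7] size [107.1 160.1] ang 127.2 err 51.2 moved [14.3  8.6] along -6.4 dist 126.4 cornerGap 30.5
 corners [[480.0, -60.0], [577.0, -188.0], [662.0, -123.0], [566.0, 4.0]]
top 1608 ctr [570.2 -92.9] size [ 99.8 160.5] ang 127.3 err 51.4 moved [13.   7.4] along -7.8 dist 127.3 cornerGap 33.5
 corners [[482.0, -59.0], [579.0, -187.0], [658.0, -126.0], [561.0, 1.0]]
t 3.4 tcp [ 0.4832 -0.0863  0.038 ] F [-10.1  -2.4   3.7] th -13.9
```

```bash
python3 -m creep '{"claw":[0,0,0,0,0,0,0,0,0,0,0,0],"dp":[[-0.8,0.8,0],[-0.8,0.8,-3],[-0.8,0.8,-7],[0,0.4,-8.5],[4,-0.5,-8.5],[8,-1.2,-8.5],[12,-2,-8.5],[16,-2.8,-8.5],[18.5,-3.1,-8.5],[19.2,-3.1,-8.5],[19.2,-3.1,-8.5],[19.2,-3.1,-7]],"roll":[0,0,0,0,0,0,0,0,0,0,0,0]}'; python3 look.py t3 570 -95
```

```text
t: 4.7
tcp_pos: [0.6831, -0.1048, 0.1096]
tool_rot: [0.993, -0.122, 0.001, 0.0]
force: [0.8, -0.0, -0.3]
finger_gap: 0.001
scene 895 ctr [570.4 -91.6] size [108.9 159. ] ang 126.9 err 51.0 moved [13.2  8.7] along -6.6 dist 127.4 cornerGap 31.4
 corners [[479.0, -61.0], [575.0, -188.0], [662.0, -123.0], [566.0, 5.0]]
top few 0
t 4.7 tcp [ 0.6831 -0.1048  0.1096] F [ 0.8 -0.  -0.3] th -14.0
```

```bash
python3 -m creep '{"claw":[0,0,0,0,0,0],"dp":[[-0.5,-0.15,1.5],[-0.5,-0.15,3.5],[-0.5,-0.15,5.5],[-0.5,-0.15,7],[-0.5,-0.15,7.2],[-0.5,-0.15,7.2]],"roll":[0,0,0,0,0,0]}'
python3 -m creep '{"claw":[0,0,0,0,0,0,0,0,0,0,0,0],"dp":[[-0.2,0.2,0],[-0.5,0.45,0],[-0.85,0.75,0],[-1.2,1.05,0],[-1.55,1.35,0],[-1.9,1.7,0],[-2.3,2.0,0],[-2.7,2.3,0],[-3.1,2.65,0],[-3.5,3.0,0],[-3.9,3.3,0],[-3.9,3.3,0]],"roll":[0,0,0,0,0,0,0,0,0,0,0,0]}'; python3 look.py t4 570 -95
```

```text
t: 5.4
tcp_pos: [0.6781, -0.1018, 0.0358]
tool_rot: [0.993, -0.122, -0.001, -0.0]
force: [-0.4, 0.4, -0.4]
finger_gap: 0.001
t: 6.6
tcp_pos: [0.6376, -0.1262, 0.038]
tool_rot: [0.992, -0.122, 0.006, 0.001]
force: [6.5, 0.1, -0.7]
finger_gap: 0.001
scene 703 ctr [543.6 -79.8] size [105.6 122.4] ang 119.6 err 43.7 moved [-13.6  20.5] along -1.7 dist 156.3 cornerGap 75.9
 corners [[467.0, -53.0], [528.0, -159.0], [620.0, -107.0], [559.0, -1.0]]
top few 0
t 6.6 tcp [ 0.6376 -0.1262  0.038 ] F [ 6.5  0.1 -0.7] th -14.0
```

View pics/t4s.png

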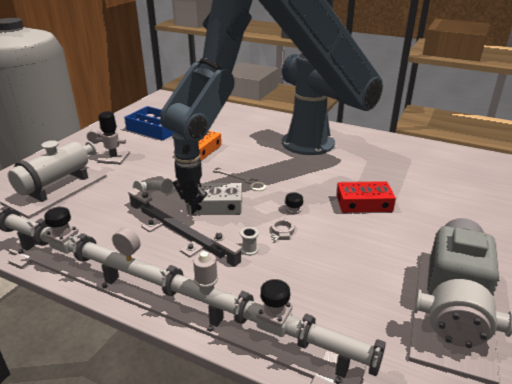

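```bash
python3 -m creep '{"claw":[0,0,0,0,0,0,0,0,0,0],"dp":[[-0.3,0.25,0],[-0.6,0.5,0],[-0.9,0.75,0],[-1.2,1.0,0],[-1.5,1.2,0],[-1.8,1.45,0],[-2.1,1.65,0],[-2.4,1.9,0],[-2.8,2.1,0],[-2.8,2.1,0]],"roll":[0,0,0,0,0,0,0,0,0,0]}'
python3 -m creep '{"claw":[0,0,0,0,0,0,0,0,0],"dp":[[0.9,-0.4,0],[1.2,-0.5,-2],[1.2,-0.5,-5],[1.2,-0.5,-9],[1.2,-0.5,-12],[0,3,-12],[0,7,-12],[0,11,-12],[0,13,-12]],"roll":[0,0,0,0,0,0,0,0,0]}'; python3 look.py t5 550 -95
```

```text
t: 7.7
tcp_pos: [0.6059, -0.1406, 0.0381]
tool_rot: [0.993, -0.122, 0.007, 0.002]
force: [7.5, -1.8, -0.9]
finger_gap: -0.0
t: 8.6
tcp_pos: [0.5681, -0.267, 0.1565]
tool_rot: [0.992, -0.123, -0.0, 0.0]
force: [0.6, 0.4, 0.8]
finger_gap: -0.002
scene 937 ctr [528.9 -97.4] size [105.7 160.7] ang 106.9 err 31.0 moved [-28.3   2.9] along -22.2 dist 166.3 cornerGap 79.6
 corners [[455.0, -36.0], [502.0, -190.0], [603.0, -159.0], [556.0, -5.0]]
top 1498 ctr [528.9 -97. ] size [ 99.3 159.8] ang 106.3 err 30.4 moved [-28.3   3.3] along -21.9 dist 166.3 cornerGap 83.1
 corners [[459.0, -34.0], [504.0, -188.0], [599.0, -160.0], [554.0, -6.0]]
t 8.6 tcp [ 0.5681 -0.267   0.1565] F [0.6 0.4 0.8] th -14.1
```

View pics/t5s.png

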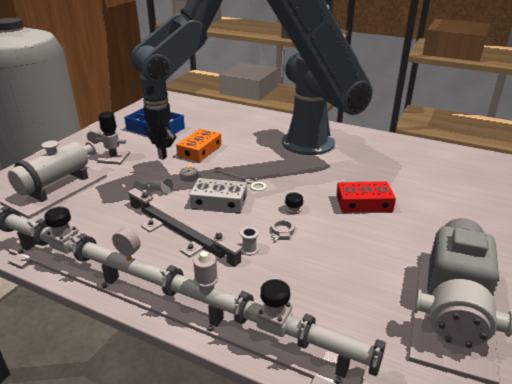

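View pics/t5t.png

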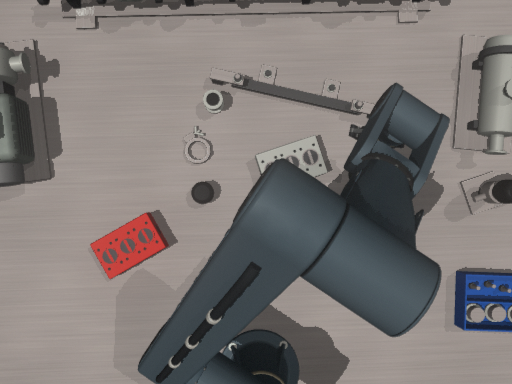

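```bash
python3 -c "
from h import *
print(rel([.4355,-.0555,.037]))"
```

```text
[-18.06 -17.26  11.93]
```

```bash
python3 -m creep '{"claw":[0,0,0,0,0,0,0,0,0,0,0,0],"dp":[[-3,-2.5,0],[-6.5,-6,0],[-10,-9,0],[-13.5,-12.5,0],[-16.5,-15.5,0],[-18,-17.2,0],[-18.1,-17.2,2],[-18.1,-17.2,5],[-18.1,-17.2,8],[-18.1,-17.2,10.5],[-18.1,-17.2,11.9],[-18.1,-17.2,11.9]],"roll":[0,0,0,0,0,0,0,0,0,0,0,0]}'; python3 look.py t6 530 -95
```

```text
t: 9.9
tcp_pos: [0.4337, -0.0522, 0.0358]
tool_rot: [0.993, -0.121, -0.002, -0.001]
force: [-0.1, -0.2, 0.4]
finger_gap: 0.002
scene 951 ctr [528.3 -97. ] size [110.  160.5] ang 107.4 err 31.5 moved [-28.9   3.3] along -22.1 dist 167.0 cornerGap 78.2
 corners [[452.0, -37.0], [500.0, -190.0], [605.0, -157.0], [557.0, -4.0]]
top 2125 ctr [528.3 -97.7] size [100.2 159.5] ang 107.1 err 31.1 moved [-28.9   2.6] along -22.7 dist 166.8 cornerGap 82.7
 corners [[457.0, -36.0], [504.0, -189.0], [600.0, -159.0], [553.0, -7.0]]
t 9.9 tcp [ 0.4337 -0.0522  0.0358] F [-0.1 -0.2  0.4] th -13.9
```

```bash
python3 -m creep '{"claw":[0,0,0,0,0,0,0,0,0,0,0,0],"dp":[[0.4,-0.2,0],[0.9,-0.4,0],[1.4,-0.6,0],[1.9,-0.8,0],[2.4,-1.0,0],[2.9,-1.2,0],[3.4,-1.4,0],[3.9,-1.6,0],[4.5,-1.8,0],[5.1,-2.0,0],[5.6,-2.1,0],[5.6,-2.1,0]],"roll":[0,0,0,0,0,0,0,0,0,0,0,0]}'; python3 look.py t7 550 -95
```

```text
t: 11.2
tcp_pos: [0.4877, -0.0437, 0.0368]
tool_rot: [0.993, -0.121, -0.008, -0.002]
force: [-8.8, 3.5, 1.5]
finger_gap: -0.001
scene 970 ctr [ 556.8 -101.2] size [106.  163.3] ang 94.8 err 18.9 moved [-0.4 -0.9] along -19.2 dist 138.3 cornerGap 61.7
 corners [[497.0, -24.0], [511.0, -187.0], [616.0, -178.0], [603.0, -15.0]]
top 1486 ctr [ 555.6 -101.6] size [100.2 160.1] ang 94.4 err 18.5 moved [-1.6 -1.3] along -19.9 dist 139.4 cornerGap 66.5
 corners [[500.0, -26.0], [512.0, -185.0], [612.0, -178.0], [599.0, -18.0]]
t 11.2 tcp [ 0.4877 -0.0437  0.0368] F [-8.8  3.5  1.5] th -13.9
```

```bash
python3 -m creep '{"claw":[0,0,0,0,0,0,0,0,0],"dp":[[0.4,-0.1,0],[0.9,-0.2,0],[1.3,-0.3,0],[1.8,-0.4,0],[2.2,-0.45,0],[2.7,-0.55,0],[3.1,-0.6,0],[3.5,-0.7,0],[3.5,-0.7,0]],"roll":[0,0,0,0,0,0,0,0,0]}'; python3 look.py t8 570 -95
```

```text
t: 12.2
tcp_pos: [0.5231, -0.045, 0.0367]
tool_rot: [0.993, -0.121, -0.008, -0.002]
force: [-9.3, 6.2, 0.7]
finger_gap: -0.0
scene 1004 ctr [ 580.2 -110.8] size [162.5 107.2] ang 83.6 err 7.7 moved [ 23.  -10.5] along -22.9 dist 113.3 cornerGap 49.3
 corners [[518.0, -186.0], [624.0, -198.0], [642.0, -36.0], [536.0, -24.0]]
top 1248 ctr [ 579.7 -111.1] size [160.  100.4] ang 84.3 err 8.4 moved [ 22.5 -10.8] along -23.3 dist 113.7 cornerGap 52.4
 corners [[522.0, -186.0], [622.0, -196.0], [638.0, -37.0], [538.0, -27.0]]
t 12.2 tcp [ 0.5231 -0.045   0.0367] F [-9.3  6.2  0.7] th -13.9
```

```bash
python3 -m creep '{"claw":[0,0,0,0,0],"dp":[[-1.2,0,0],[-1.2,0.5,-3],[-1.2,1.5,-7],[-0.5,3,-9],[2,5,-9.5]],"roll":[0,0,0,0,0]}' ; python3 -c "
from h import *
print(rel([.650,-.175,.037]))"
```

```text
t: 12.8
tcp_pos: [0.5371, -0.101, 0.1356]
tool_rot: [0.993, -0.121, 0.001, 0.0]
force: [1.2, -0.0, -0.4]
finger_gap: 0.001
[12.72  4.47  9.89]
```

```bash
python3 -m creep '{"claw":[0,0,0,0,0,0,0,0],"dp":[[3,1,0],[7,2.5,0],[10.5,3.8,0],[12.5,4.4,0],[12.7,4.5,0],[12.7,4.5,2],[12.7,4.5,4],[12.7,4.5,4]],"roll":[0,0,0,0,0,0,0,0]}' ; python3 -c "
from h import *
print(rel([.650,-.175,.037]))"
```

```text
t: 13.6
tcp_pos: [0.6467, -0.1742, 0.0898]
tool_rot: [0.993, -0.122, -0.004, -0.001]
force: [-0.6, 0.2, -0.5]
finger_gap: -0.005
[0.38 0.   5.27]
```

```bash
python3 -m creep '{"claw":[0,0,0,0,0],"dp":[[0.3,0,1],[0.3,0,2.5],[0.3,0,4.3],[0.3,0,5.2],[0.3,0,5.2]],"roll":[0,0,0,0,0]}'; python3 -m creep '{"claw":[0,0,0,0,0,0,0,0,0,0],"dp":[[-0.3,0,0],[-0.7,0,0],[-1.1,0.05,0],[-1.5,0.1,0],[-1.9,0.1,0],[-2.3,0.15,0],[-2.7,0.2,0],[-3.1,0.2,0],[-3.5,0.25,0],[-3.5,0.25,0]],"roll":[0,0,0,0,0,0,0,0,0,0]}' 
python3 -m creep '{"claw":[0,0,0,0,0,0,0,0],"dp":[[1.2,0,0],[1.5,0,-3],[1.5,0,-7],[1.5,0,-11],[1.5,2,-12],[0,6,-12],[-1,10,-12],[-2,12,-12]],"roll":[0,0,0,0,0,0,0,0]}'; python3 look.py t9 570 -105
```

```text
t: 14.1
tcp_pos: [0.6516, -0.1763, 0.0386]
tool_rot: [0.993, -0.122, -0.002, -0.001]
force: [-0.6, 0.9, 0.9]
finger_gap: -0.0
t: 15.1
tcp_pos: [0.6225, -0.1734, 0.0416]
tool_rot: [0.993, -0.122, 0.006, 0.002]
force: [6.9, -3.9, -2.5]
finger_gap: 0.003
t: 15.9
tcp_pos: [0.5685, -0.2852, 0.1608]
tool_rot: [0.992, -0.123, 0.0, 0.001]
force: [0.1, -0.9, -0.5]
finger_gap: 0.002
scene 1000 ctr [ 574.3 -107.5] size [164.  106.4] ang 80.2 err 4.2 moved [17.1 -7.2] along -21.1 dist 119.8 cornerGap 60.7
 corners [[508.0, -179.0], [613.0, -197.0], [641.0, -36.0], [536.0, -18.0]]
top 2294 ctr [ 572.5 -109. ] size [160.3 100.7] ang 80.6 err 4.7 moved [15.3 -8.7] along -23.0 dist 121.2 cornerGap 64.5
 corners [[510.0, -180.0], [609.0, -196.0], [635.0, -38.0], [536.0, -22.0]]
t 15.9 tcp [ 0.5685 -0.2852  0.1608] F [ 0.1 -0.9 -0.5] th -14.1
```

```bash
python3 -c "
from h import *
print(rel([.5305,-.212,.041]))"
```

```text
[-5.38 -6.17 11.95]
```

View pics/t9s.png

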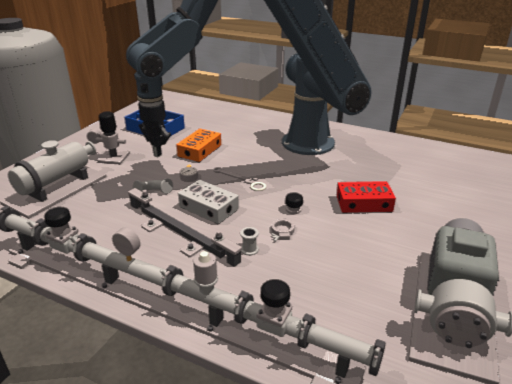

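```bash
python3 -m creep '{"claw":[0,0,0,0,0,0,0,0,0],"dp":[[-2,-2,0],[-4.5,-5,0],[-5.4,-6.2,1],[-5.4,-6.2,3],[-5.4,-6.2,6],[-5.4,-6.2,9],[-5.4,-6.2,11],[-5.4,-6.2,11.9],[-5.4,-6.2,11.9]],"roll":[0,0,0,0,0,0,0,0,0]}'; python3 look.py t10 570 -105
```

```text
t: 16.9
tcp_pos: [0.5319, -0.2081, 0.0402]
tool_rot: [0.993, -0.121, -0.001, -0.001]
force: [0.3, -0.3, -0.4]
finger_gap: 0.0
scene 990 ctr [ 574.1 -107.8] size [163.3 105.5] ang 81.3 err 5.4 moved [16.9 -7.5] along -21.4 dist 119.9 cornerGap 59.7
 corners [[510.0, -181.0], [614.0, -197.0], [639.0, -35.0], [534.0, -19.0]]
top 413 ctr [ 603.3 -113.6] size [159.5  41. ] ang 79.2 err 3.3 moved [ 46.1 -13.3] along -20.0 dist 90.2 cornerGap 65.2
 corners [[568.0, -188.0], [608.0, -196.0], [638.0, -39.0], [598.0, -31.0]]
t 16.9 tcp [ 0.5319 -0.2081  0.0402] F [ 0.3 -0.3 -0.4] th -14.0
```

```bash
python3 -m creep '{"claw":[0,0,0,0,0,0,0,0,0],"dp":[[0,-0.4,0],[0,-0.8,0],[0,-1.2,0],[0,-1.6,0],[0,-2.0,0],[0,-2.4,0],[0,-2.8,0],[0,-3.1,0],[0,-3.1,0]],"roll":[0,0,0,0,0,0,0,0,0]}'; python3 look.py t11 570 -85
```

```text
t: 17.9
tcp_pos: [0.5405, -0.1822, 0.0423]
tool_rot: [0.993, -0.121, 0.001, 0.003]
force: [-3.6, -9.4, 0.4]
finger_gap: -0.003
scene 985 ctr [580.2 -93.3] size [164.3 105. ] ang 80.3 err 4.4 moved [23.  7.] along -5.8 dist 117.5 cornerGap 58.8
 corners [[515.0, -165.0], [618.0, -183.0], [646.0, -21.0], [542.0, -3.0]]
top 662 ctr [604.7 -92.3] size [144.6  49.6] ang 79.6 err 3.7 moved [47.5  8. ] along 1.1 dist 94.0 cornerGap 64.6
 corners [[567.0, -159.0], [616.0, -168.0], [642.0, -26.0], [593.0, -17.0]]
t 17.9 tcp [ 0.5405 -0.1822  0.0423] F [-3.6 -9.4  0.4] th -13.9
```

```bash
python3 -m creep '{"claw":[0,0,0,0],"dp":[[0,-0.3,0],[0,-0.6,0],[0,-0.75,0],[0,-0.75,0]],"roll":[0,0,0,0]}'; python3 -m creep '{"claw":[0,0,0,0,0,0,0,0,0,0],"dp":[[0,1.2,0],[0,1.5,-3],[0,1.5,-7],[0,1.5,-11],[0,4,-12],[0,8,-12],[0,11,-12],[0,13,-12],[0,14,-12],[0,14,-12]],"roll":[0,0,0,0,0,0,0,0,0,0]}';python3 look.py t12 570 -85
```

```text
t: 18.4
tcp_pos: [0.5422, -0.1752, 0.0423]
tool_rot: [0.993, -0.121, 0.001, 0.003]
force: [-4.2, -11.0, 1.5]
finger_gap: 0.002
t: 19.4
tcp_pos: [0.5075, -0.3087, 0.1613]
tool_rot: [0.992, -0.123, 0.0, -0.0]
force: [0.0, -0.1, 0.5]
finger_gap: -0.001
scene 1035 ctr [581.5 -86.3] size [164.3 104.4] ang 78.5 err 2.6 moved [24.3 14. ] along 1.3 dist 118.0 cornerGap 62.1
 corners [[514.0, -156.0], [616.0, -177.0], [649.0, -16.0], [547.0, 5.0]]
top 2422 ctr [580.8 -87.9] size [159.6 100.5] ang 79.0 err 3.0 moved [23.6 12.4] along -0.5 dist 118.3 cornerGap 63.9
 corners [[516.0, -157.0], [615.0, -176.0], [645.0, -19.0], [547.0, 0.0]]
t 19.4 tcp [ 0.5075 -0.3087  0.1613] F [ 0.  -0.1  0.5] th -14.1
```

View pics/t12t.png

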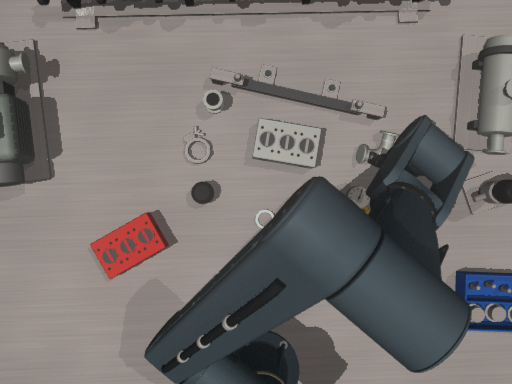

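```bash
python3 -c "
from h import *
print(rel([.4939,-.0656,.10]),rel([.4939,-.0656,.027]))"
```

```text
[ -7.16 -23.06   6.15] [ -7.16 -23.05  13.45]
```

```bash
python3 -m creep '{"claw":[8.5,8.5,8.5,8.5,8.5,8.5,8.5,8.5,8.5,8.5,8.5,8.5],"dp":[[-1,-2.5,0],[-2.5,-6,0],[-4,-10,0],[-5,-14,0],[-6,-18,0],[-6.8,-21.5,0],[-7.2,-23,0],[-7.2,-23.05,2],[-7.2,-23.05,5],[-7.2,-23.05,8],[-7.2,-23.05,9],[-7.2,-23.05,9]],"roll":[0,0,0,0,0,0,0,0,0,0,0,0]}'
python3 - <<'E'
from h import *
from station import imaging
s=imaging.snapshot("scene");X=cloud(s);cv2.imwrite("pics/s13.png",s["image"][:,:,::-1])
st,p,R=tool();l=(X-p)@R;m=(abs(l[...,0])<.03)&(abs(l[...,1])<.08)&(l[...,2]>-.06)
m&=X[...,2]>.012
l=l[m]
for z in np.arange(-.06,.04,.006):
    q=l[(l[:,2]>=z)&(l[:,2]<z+.006)]
    if len(q): print(round(z,3),len(q),q.min(0).round(3),q.max(0).round(3))
print(p.round(4),R[:,0].round(4),st["finger_gap"],rel([.4939,-.0656,.027]))
E
```

```text
t: 20.7
tcp_pos: [0.4929, -0.0662, 0.0701]
tool_rot: [0.993, -0.122, -0.002, -0.0]
force: [0.1, -0.5, 0.6]
finger_gap: 0.994
-0.06 68 [-0.011 -0.072 -0.06 ] [ 0.02   0.073 -0.054]
-0.054 55 [-0.011 -0.075 -0.054] [ 0.017  0.074 -0.048]
-0.048 51 [-0.014 -0.073 -0.048] [ 0.015  0.072 -0.042]
-0.042 28 [-0.006 -0.069 -0.042] [ 0.016  0.076 -0.036]
-0.036 13 [-0.002 -0.056 -0.036] [ 0.014  0.047 -0.031]
-0.03 24 [-0.01  -0.058 -0.03 ] [ 0.014  0.056 -0.024]
-0.024 22 [-0.007 -0.057 -0.024] [ 0.014  0.056 -0.018]
-0.018 28 [-0.01  -0.059 -0.018] [ 0.014  0.054 -0.012]
-0.012 21 [-0.007 -0.057 -0.012] [ 0.014  0.048 -0.006]
-0.006 19 [-0.016 -0.057 -0.006] [ 0.015  0.05  -0.001]
-0.0 18 [-0.009 -0.052  0.   ] [0.012 0.051 0.006]
0.006 2 [-0.009  0.046  0.006] [0.006 0.047 0.009]
[ 0.4937 -0.0666  0.0712] [ 0.9704 -0.2415 -0.001 ] 0.995669964923481 [ 0.   -0.1   4.42]
```

View pics/s13.png

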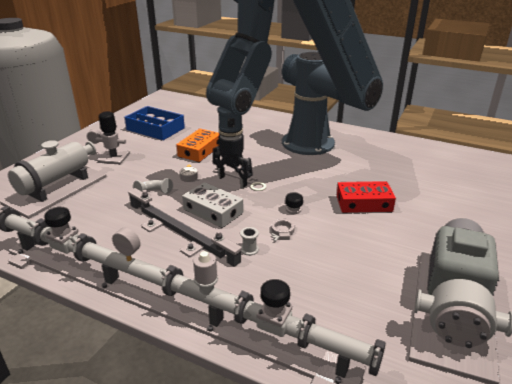

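```bash
python3 -m creep '{"claw":[8.5,8.5,8.5,8.5],"dp":[[0,0,1.5],[0,-0.1,3],[0,-0.1,4.1],[0,-0.1,4.1]],"roll":[0,0,0,0]}'; python3 -m creep '{"claw":[8.5,8.5,8.5,8.5,8.5,8.5,8.5,8.5,8.5,8.5,8.5,8.5],"dp":[[0.5,0,0],[1,0,0],[1.5,0,0],[1.9,0,0],[2.3,0,0],[2.7,0,0],[3.1,0,0],[3.5,0,0],[3.9,0,0],[4.3,0,0],[4.6,0,0],[4.6,0,0]],"roll":[0,0,0,0,0,0,0,0,0,0,0,0]}'; python3 look.py t14 600 -95
```

```text
t: 21.15
tcp_pos: [0.494, -0.0657, 0.0302]
tool_rot: [0.993, -0.122, -0.0, -0.0]
force: [0.6, 0.4, -0.7]
finger_gap: 0.995
t: 22.35
tcp_pos: [0.5295, -0.0728, 0.0292]
tool_rot: [0.993, -0.121, -0.011, -0.002]
force: [-11.3, 6.0, 6.9]
finger_gap: 0.994
scene 988 ctr [592.7 -91.7] size [165.1  99.6] ang 74.5 err -1.5 moved [35.5  8.6] along -1.2 dist 105.8 cornerGap 53.9
 corners [[523.0, -158.0], [619.0, -185.0], [663.0, -25.0], [567.0, 1.0]]
top 786 ctr [594.4 -92.1] size [159.6  91. ] ang 76.4 err 0.5 moved [37.2  8.2] along -1.2 dist 104.1 cornerGap 57.9
 corners [[531.0, -159.0], [620.0, -180.0], [657.0, -25.0], [569.0, -4.0]]
t 22.35 tcp [ 0.5295 -0.0728  0.0292] F [-11.3   6.    6.9] th -13.9
```

View pics/t14t.png

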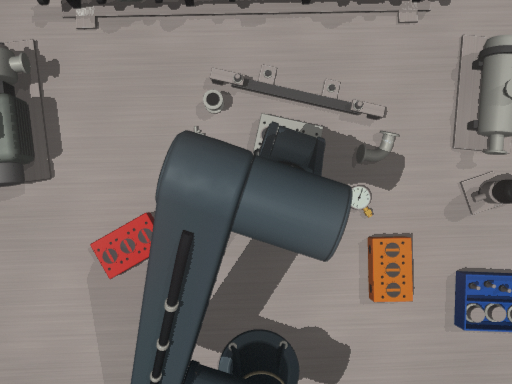

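```bash
python3 -m creep '{"claw":[8.5,8.5,8.5,8.5,8.5,8.5,8.5,8.5,8.5,8.5,8.5,8.5],"dp":[[0.4,0,0],[0.8,0,0],[1.2,0,0],[1.6,0,0],[2.0,0,0],[2.4,0,0],[2.8,0,0],[3.2,0,0],[3.6,0,0],[4.0,0,0],[4.4,0,0],[4.6,0,0]],"roll":[0,0,0,0,0,0,0,0,0,0,0,0]}'; python3 look.py t15 640 -105
```

```text
t: 23.65
tcp_pos: [0.5736, -0.0843, 0.029]
tool_rot: [0.993, -0.121, -0.011, -0.002]
force: [-14.1, 3.7, 9.1]
finger_gap: 0.997
scene 1051 ctr [ 636.3 -102.3] size [165.7  99.5] ang 76.4 err 0.5 moved [79.1 -2. ] along -0.9 dist 60.9 cornerGap 10.4
 corners [[568.0, -171.0], [665.0, -195.0], [704.0, -33.0], [607.0, -10.0]]
top 499 ctr [670.6 -95.5] size [ 80.8 179.4] ang 102.6 err 26.7 moved [113.4   4.8] along 14.0 dist 29.3 cornerGap -47.1
 corners [[612.0, -17.0], [651.0, -192.0], [730.0, -174.0], [690.0, 1.0]]
t 23.65 tcp [ 0.5736 -0.0843  0.029 ] F [-14.1   3.7   9.1] th -13.9
```

```bash
python3 -m creep '{"claw":[8.5,8.5,8.5,8.5],"dp":[[0.3,0,0],[0.55,0,0],[0.8,0,0],[0.9,0,0]],"roll":[0,0,0,0]}';python3 -m creep '{"claw":[8.5,8.5,8.5],"dp":[[0.1,0,0],[0.2,0,0],[0.3,0,0]],"roll":[0,0,0]}';python3 -m creep '{"claw":[8.5,8.5,8.5],"dp":[[0.1,0,0],[0.2,0,0],[0.3,0,0]],"roll":[0,0,0]}'; python3 look.py t16 645 -105
```

```text
t: 24.15
tcp_pos: [0.5823, -0.0865, 0.0289]
tool_rot: [0.993, -0.121, -0.011, -0.002]
force: [-14.7, 3.9, 9.1]
finger_gap: 0.995
t: 24.45
tcp_pos: [0.5843, -0.087, 0.0289]
tool_rot: [0.993, -0.121, -0.012, -0.002]
force: [-16.4, 4.2, 10.0]
finger_gap: 0.991
t: 24.75
tcp_pos: [0.5863, -0.0874, 0.0289]
tool_rot: [0.993, -0.121, -0.013, -0.003]
force: [-18.7, 3.6, 12.4]
finger_gap: 0.995
scene 1065 ctr [ 650.5 -106.5] size [165.1  99.2] ang 73.5 err -2.4 moved [93.3 -6.2] along -1.6 dist 46.1 cornerGap -6.9
 corners [[579.0, -172.0], [675.0, -200.0], [721.0, -41.0], [626.0, -13.0]]
top 388 ctr [684.2 -97.8] size [ 78.8 179.8] ang 103.9 err 27.9 moved [127.    2.5] along 15.1 dist 15.6 cornerGap -61.3
 corners [[624.0, -20.0], [667.0, -194.0], [744.0, -176.0], [701.0, -1.0]]
t 24.75 tcp [ 0.5863 -0.0874  0.0289] F [-18.7   3.6  12.4] th -13.9
```

```bash
python3 -m creep '{"claw":[8.5,8.5,8.5,8.5,8.5],"dp":[[0.15,0,0],[0.3,0,0],[0.45,0,0],[0.6,0,0],[0.6,0,0]],"roll":[0,0,0,0,0]}'
```

```text
t: 25.35
tcp_pos: [0.5862, -0.0873, 0.0285]
tool_rot: [0.992, -0.121, -0.02, -0.004]
force: [-28.1, 5.2, 18.0]
finger_gap: 0.999
```

```bash
python3 -m creep '{"claw":[8.5,8.5,8.5,8.5,8.5,8.5,8.5,8.5,8.5],"dp":[[-0.5,0,0],[-1,0,0],[-1.5,0,0],[-2.5,0,0],[-4,0,0],[-6,0,0],[-6,0,-3],[-6,0,-7],[-6,0,-12]],"roll":[0,0,0,0,0,0,0,0,0]}';python3 -m creep '{"claw":[8.5,8.5,8.5,8.5,8.5,8.5,8.5,8.5,8.5],"dp":[[0,3,0],[0,7,0],[0,11,0],[0,15,0],[0,19,0],[0,23,0],[0,25,0],[0,26,0],[0,26,0]],"roll":[0,0,0,0,0,0,0,0,0]}'; python3 look.py t17 645 -105
```

```text
t: 26.25
tcp_pos: [0.5448, -0.0786, 0.1505]
tool_rot: [0.993, -0.122, -0.001, -0.0]
force: [1.6, -0.8, -0.5]
finger_gap: 0.996
t: 27.15
tcp_pos: [0.4825, -0.3322, 0.1505]
tool_rot: [0.992, -0.123, 0.001, 0.0]
force: [-0.2, 0.4, -0.5]
finger_gap: 0.992
scene 1131 ctr [ 647.2 -104.8] size [162.8 104.5] ang 77.4 err 1.5 moved [90.  -4.5] along -0.7 dist 49.7 cornerGap -4.6
 corners [[578.0, -173.0], [680.0, -196.0], [716.0, -37.0], [614.0, -14.0]]
top 2441 ctr [ 645.9 -105.8] size [159.8 100.7] ang 75.9 err 0.0 moved [88.7 -5.5] along -2.0 dist 50.8 cornerGap 0.4
 corners [[578.0, -171.0], [675.0, -196.0], [714.0, -41.0], [616.0, -16.0]]
t 27.15 tcp [ 0.4825 -0.3322  0.1505] F [-0.2  0.4 -0.5] th -14.1
```

View pics/t17t.png

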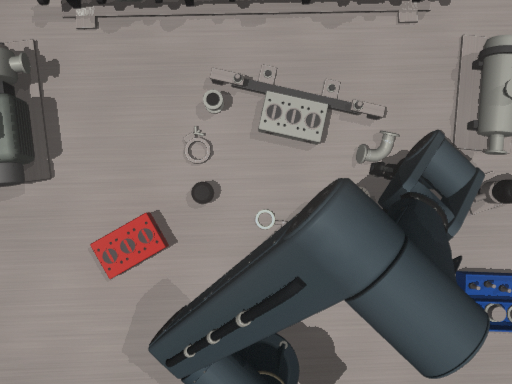

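View pics/t17s.png

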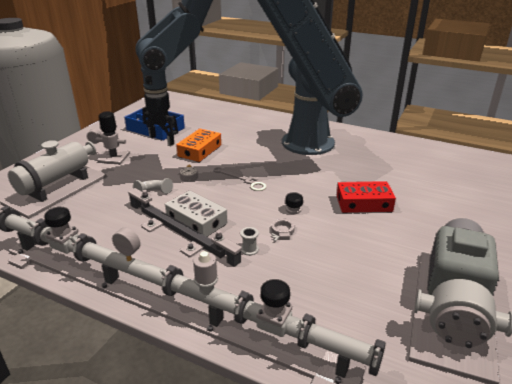

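Run:
```python
from h import *
from station import imaging
s0=dict(np.load("scene0.npz"));s1=imaging.snapshot("scene");t0=dict(np.load("top0.npz"));t1=imaging.snapshot("top")
for a,b in((s0,s1),(t0,t1)):
    X=cloud(a);Y=cloud(b);m=(abs(X[...,2]-Y[...,2])>.01)&(X[...,2]<.1)&(Y[...,2]<.1)
    n,l,st,ce=cv2.connectedComponentsWithStats(m.astype(np.uint8))
    print([(st[k,4],ce[k].round().tolist(),np.nanmedian(X[l==k],0).round(2).tolist()) for k in range(1,n) if st[k,4]>8])
```

```text
[(np.int32(14), [373.0, 124.0], [-1.39, -0.03, -0.47]), (np.int32(2390), [206.0, 206.0], [0.59, -0.09, 0.02]), (np.int32(12), [11.0, 284.0], [0.62, -1.24, -0.75])]
[(np.int32(4076), [289.0, 135.0], [0.61, -0.09, 0.03])]
```

Only the block has changed; all the loose parts are where they were. I'm handing in.

```bash
python3 -c "
from station import workorder
print(workorder.sign_off())"
```

```text
the job is handed in; nothing more can be done
None
```

The valve block now stands with a long side flat against the stop bar, about midway between the two strap clamps, and the job is handed in at about 27 s of the 72 s allowed.

- **Turning:** I turned it about 55° with alternating corner pushes. Its middle ended about 18 mm from where it began, with the long side within about 5° of the bar. The largest offset I measured on the way was 29 mm, and the corners stayed more than 30 mm from the bar throughout.
- **Centring:** I then pushed one end about 22 mm along the bar.
- **Pushing home:** With both fingertips open against the near long side, the block squared up to within 0.5° while its nearest corner was still 58 mm off the bar. I pushed it home until the arm stalled at about 34 N on the wrist.

**Last checks**
- **Top camera:** It shows the long side parallel to the bar (0.0°), the gap about 0 (0.4 mm) and the block about 2 mm off midway.
- **Scene camera:** It disagreed slightly: 1.5° askew, 0.7 mm off midway and a gap of −4.6 mm. Its outline came out too large (163 × 104 mm against 160 × 100), so I trusted the top view.
- **Other parts:** Comparing depth before and after showed no change except the block. The gauge and wrench were partly hidden by the arm from above and only visible in the scene view. The gripper was clear of everything at hand-in.

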